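Change over the interlocked gas block

ROBOT

A 6-joint arm with a two-finger parallel gripper is mounted at the origin on a cart in front of the work surface, level with it; the furniture and walls round the work are solid. World frame = base frame: x ahead of the robot, y to its left, z up, the work surface at z = 0. Lengths are in m, angles in rad, forces in N, time in s.
With the tool pointing down it reaches from about 0.35 to 0.85 m from the base axis. Payload 8.1 kg.
Tool frame: the origin (TCP) lies at the very end of the fingers, on their centre line; the grasp point (between the pads) lies 19 mm behind it; z points along the fingers, y is the line along which they close (so a half turn about z gives the same grasp; the last joint's range is limited). The gripper opens to 93 mm and grips with 3 to 60 N. Pads are 15 mm wide; open, the fingers measure 128 mm over their backs; the gripper's body (75 mm by 188 mm) begins 65 mm behind the grasp point.
Start: joints at [-1.374, 0.13, 1.488, -0, 1.523, -0.085], TCP at [0.167, -0.576, 0.219] pointing down, gripper open.
Joint ranges: [-2.96, 2.96], [-0.89, 2.26], [0.02, 2.5], [-1.34, 4.48], [0, 2.73], [-2.66, 2.66]. Speed limits (rad/s): [2.39, 2.39, 2.79, 3.14, 3.14, 3.14].

INTERFACE

Orientations are given as a rotation vector (axis times angle).
In Python, from plant import read_state, eyes, workorder gives the robot as it stands. The module is installed in compiled form; this text tells all that it offers.
- The arm moves only by the tool play_rows, never from a script. Its argument "targets" is one flat list of numbers, 4 for each row, row after row: the shift along the tool's x, y, z in cm, then the turn about the tool's z in degrees. In form: [dx, dy, dz, roll, dx, dy, dz, roll, ...]. A call has 1 to 8 rows; each row is the pose to reach, as a shift and turn from the pose commanded when the call began, along the tool's axes at that moment; what a row does not reach only later rows make up. A row lasts 1/12 s, in which the tool goes at most 41.7 mm and 7.16 degrees, less where a joint would pass 70% of its speed; a pose out of reach is approached as far as the arm can. A call with a gripper value outside its range is refused whole. "grip" is the finger opening in cm, from 0 to 9.3, set as the call begins (left out, the last holds). The fingers move at their own pace and stop on an object; "grip_force" is the grip in N (left out, the last holds). Time passes only in rows, so rows that repeat a pose let the fingers close. It gives the time, the measured TCP pose, the force, the opening and the grip force at its end, in the units of the state.
- read_state(): the state, without advancing time (a new reading comes with each control period).
- eyes.read_camera(name): name is "side" or "top" or "wrist"; returns a dict with "image" (480x640x3 uint8, red, green, blue), "vfov" (degrees; the focal length in pixels is half the picture's height over the tangent of half this angle, whatever the lens; pixels are square), "cx", "cy" (the principal point, pixels), "cam_to_world" (4x4, takes a point from camera to world coordinates); the wrist camera has in their place "T_tool_cam" (4x4, takes a point from camera to tool coordinates, whose origin is the TCP and whose axes are the flange's). Camera axes: x right, y up, looking along -z (the intrinsics and any distortion apply to the point x, -y, -z); pixel columns grow to the right and rows downward; lengths in m; the calibration is good to about 2 mm. A picture is of the moment at which its call begins: read the wrist's pose just before it. There is no depth.
- workorder.close_job(): hands the job in; it is judged then, once.
The state is a dict: "t": time; "q": joint angles; "dq": joint speeds; "joint_torque": joint torques, N m; "tool_pos": TCP position; "orientation": TCP orientation; "force": force on the tool from outside, world axes, zero at the start; "wrist_torque": the same for the moment, N m; "opening": finger opening in m; "gripper_force": force on a finger pad.
Only numpy, scipy, OpenCV 4.12 (cv2) and the standard library are available. Lean on these libraries where they do the work, as an engineer would, in place of code of your own. Each camera call takes 0.05 s, during which the arm holds its last target. There are 200 camera calls.

TASK

Change the gas block over to its other outlet: swing the isolator lever (tall slim grip) off until it is fully against its far stop, which frees the selector, swing the selector lever (short thick grip) over fully to its other stop, and then swing the isolator back on until it is home against its first stop. The interlock is delicate: feel for the stops and press only gently against them, never force a lever that is locked, and leave the glassware round the block standing where it is.

Things in the scene. Friction and masses are not known exactly. Their poses are not given: they have to be found in the camera images.
- gas_block: low painted metal block, 146 (x) x 176 (y) x 45 mm high, fixed to the worktop; origin under its middle (3 mm behind the exact centre), z up, +x to its back where three short brass unions stick out. Both levers turn about vertical axes on its top. The hood has a solid side wall along the left end of the worktop (y about 0.43, from the front edge back): draw the hand in towards the robot before swinging past it
- isolator (a joint): isolator lever angle, rad: 0 = on, at its first stop; grows anticlockwise from above. Starts at 0 to 0.4. Its far (off) stop differs from block to block, somewhere from 0.74 to 1.38, and must be felt. Dry friction 2.5 N at the grip. Stops are rubber: force at the grip rises about 8 N per mm; more than 25 N there overloads the interlock. Selector is free only with this about 0.03 rad or less from its far stop
- isolator_pivot (a point): point on the isolator's vertical turning axis, 78 mm above the worktop
- isolator_grip (a point): centre of the isolator's upright black grip: 20 mm diameter with a domed end, from 78 to 122 mm above the worktop, on a flat steel arm 14 mm wide (69 to 78 mm high) 80 mm from the pivot; point is 100 mm above the worktop. The lever points to the block's left (+y): from the pivot its direction is 1.047 rad plus the joint angle, from the block's +x axis
- selector (a joint): angle of the selector lever in rad: about 0 = first outlet (start, between 0 and 0.02), 1.047 = second outlet, against the other stop; grows anticlockwise seen from above. Same friction and same soft stops as the isolator. While it is anywhere between its two ends the isolator cannot be swung back on
- selector_pivot (a point): point on the selector's vertical turning axis, 78 mm above the worktop
- selector_grip (a point): centre of the selector's upright black grip: 26 mm diameter, flat top, from 78 to 106 mm above the worktop, on a like arm 80 mm from its pivot; point is 92 mm above the worktop. The lever points to the block's right (-y): from the pivot its direction is -2.094 rad plus the joint angle, from the selector_mount's +x axis
- isolator_lever: all that turns with the isolator: arm, grip and a bent steel rod (6 mm thick, at 48 mm radius, 56 mm above the worktop) that lies between the selector's locking teeth while the isolator is on; origin on the turning axis at the block's top
- bow_tip (a point): point 3 mm behind the flat square front end of that bent rod. It is clear of the selector's teeth when about 41 mm or more (horizontally) from the selector's pivot
- isolator_stop: rubber-sleeved post on the block's top that the isolator arm meets at on; origin at the centre of the block's top
- selector_mount: aluminium plate on the block's top, carrying the selector, its locking teeth and the isolator's far stop (a rubber bar on a post); origin on the isolator's axis at the block's top, at which it is set at an angle of up to 0.3 rad either way to the block
- selector_lever: all that turns with the selector: arm, grip and a wheel of 80 mm diameter with five upright square locking teeth; origin on the turning axis at the block's top
- selector_stop_1: rubber-sleeved post that the selector arm meets at its first end; origin on the selector's axis at the block's top
- selector_stop_2: the same, met at its second end; same origin
- vial_tall: bystander: capped vial, 26 mm diameter, 58 mm high, standing right of the block; origin at its underside
- vial_white_a: bystander: white-capped vial, 24 mm diameter, 43 mm high, right of the block; origin at its underside
- septum_cap: bystander: white rubber cap, 30 mm diameter, 30 mm high, left of the block; origin at its underside
- small_vial: bystander: small vial with black cap, 18 mm diameter, 34 mm high, left of the block; origin at its underside
- beaker: bystander: small glass beaker, 49 mm diameter, 56 mm high, left of the block; origin at its underside
- jar: bystander: jar with black lid, 68 mm diameter, 106 mm high, left of the block; origin at its underside

How it is judged:
On the way, in this order (a step that is already met when the one before it is completed fails the run):
1. the isolator is swung off, its bent rod fully clear of the selector's teeth (horizontal distance between bow_tip and selector_pivot above 0.041 m), for 0.2 s.
2. the selector is swung over to its second stop (value of joint selector above 1 rad), for 0.2 s.
At the end, for the whole second after the job is handed in: the selector stands within 0.05 rad of its second stop (joint above 1.0), the isolator is back on within 0.06 rad of its first stop (joint below 0.06), both at rest and let go (value of joint selector above 1 rad and value of joint isolator below 0.06 rad and velocity of joint isolator between -0.05 and 0.05 rad/s and velocity of joint selector between -0.05 and 0.05 rad/s); the robot touches nothing.
It fails at once if the isolator's rod is forced against the selector's locking teeth or pressed too hard on its far stop (over 55 N inside the interlock) (contact force between isolator_lever and selector_mount above 55 N).
It fails at once if the isolator is pressed too hard on its first stop (over 55 N there) (contact force between isolator_lever and isolator_stop above 55 N).
It fails at once if the selector is pressed too hard on one of its stops (over 55 N there) (contact force between selector_lever and selector_stop_1 above 55 N or contact force between selector_lever and selector_stop_2 above 55 N).
It fails at once if a bystander is pushed over 30 mm away or knocked over (distance of any of vial_tall, vial_white_a, septum_cap, small_vial, beaker, jar from where it was at the start of the episode above 0.03 m or angle between any of vial_tall, vial_white_a, beaker, jar's own z axis and vertical above 0.5 rad).
It also fails if it takes over 72 s, if anything falls off the work surface, if the arm or the gripper's body presses on something with over 40 N, if the wrist force passes 120 N, or if a joint passes its speed limit or range.

## Working session

There is one attempt and no reset: what is moved stays moved. The work goes in short steps, Python scripts to look and compute and a tool call to move; the robot and the scene stay as the last step left them, time stands still between calls to the robot, and variables do not carry over. Pictures are saved under pics/ and viewed, at most 10 in all, crops included, and the job is handed in when it is done.

Besides the shell and the picture viewer there is one more tool, called after "Request:" as a command line: name --argument value ..., lists and objects as JSON in quotes. play_rows: Moves the arm, as the interface text tells. Its arguments: {"type":"object","properties":{"targets":{"type":"array"},"grip":{"type":"number"},"grip_force":{"type":"number"}},"required":["targets"]}

```bash
mkdir -p pics; cat > h.py <<'E'
import numpy as np,cv2
from plant import read_state,eyes,workorder
from scipy.spatial.transform import Rotation as R
def cam(n):
    s=read_state(); c=eyes.read_camera(n)
    if 'cam_to_world' in c: T=np.array(c['cam_to_world'])
    else:
        W=np.eye(4);W[:3,:3]=R.from_rotvec(s['orientation']).as_matrix();W[:3,3]=s['tool_pos'];T=W@np.array(c['T_tool_cam'])
    f=240/np.tan(np.radians(c['vfov'])/2)
    return dict(im=np.array(c['image']),T=T,f=f,cx=c['cx'],cy=c['cy'],extra={k:v for k,v in c.items() if k!='image'})
def ray(c,u,v):
    d=c['T'][:3,:3]@np.array([(u-c['cx'])/c['f'],-(v-c['cy'])/c['f'],-1]);return c['T'][:3,3],d
def at(c,u,v,z):
    o,d=ray(c,u,v);return o+d*(z-o[2])/d[2]
def px(c,p):
    q=c['T'][:3,:3].T@(np.array(p)-c['T'][:3,3]);return c['cx']+c['f']*q[0]/-q[2],c['cy']-c['f']*q[1]/-q[2]
E
python3 - <<'E'
from h import *
import pickle
s=read_state();print(s)
for n in('side','top'):
    c=cam(n);print(n,c['extra'],c['f']);pickle.dump(c,open(n+'.pkl','wb'));cv2.imwrite(f'pics/{n}.png',c['im'][:,:,::-1])
E
```

```text
{'t': 0.0, 'q': array([-1.37438215e+00,  1.31152997e-01,  1.48924571e+00, -2.20927828e-05,
        1.52299307e+00, -8.53798660e-02]), 'dq': array([ 0.00175512,  0.00067134,  0.00015722, -0.00220987,  0.00081795,
       -0.00194882]), 'joint_torque': array([-2.17404981e-03, -5.59844255e+01, -4.91764784e+01,  7.64400093e-02,
        3.51790572e-02, -1.57385034e-04]), 'tool_pos': array([ 0.1667641 , -0.57578203,  0.21761076]), 'orientation': array([-3.10868322e+00, -4.40927537e-01,  1.91313443e-04]), 'force': array([ 1.00905887, -0.86053207,  0.44843537]), 'wrist_torque': array([-0.0035788 , -0.02353293,  0.01024174]), 'gripper_force': 0.0, 'opening': 0.09294887520591527}
side {'vfov': 43.68417680133665, 'cx': 317.6732067921611, 'cy': 248.28231480655487, 'cam_to_world': array([[ 0.68921964, -0.61270193,  0.3867462 ,  0.91430043],
       [ 0.7244278 ,  0.57282149, -0.38350999, -0.53319769],
       [ 0.01344078,  0.54449232,  0.83865813,  0.91368045],
       [ 0.        ,  0.        ,  0.        ,  1.        ]])} 598.7668217014021
top {'vfov': 42.17468462328601, 'cx': 306.56637756297914, 'cy': 233.87645619126585, 'cam_to_world': array([[ 0.01367053,  0.99895099, -0.04370407,  0.45076541],
       [-0.99956137,  0.01480113,  0.02565151, -0.14130723],
       [ 0.02627147,  0.04333423,  0.99871515,  1.35367112],
       [ 0.        ,  0.        ,  0.        ,  1.        ]])} 622.3838875064569
```

View pics/top.png

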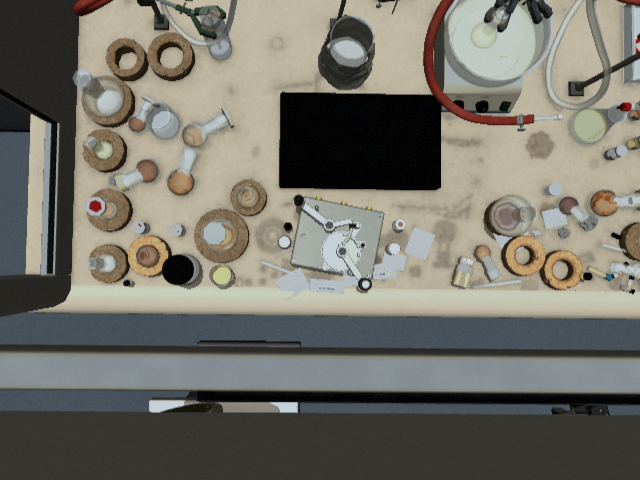

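View pics/side.png

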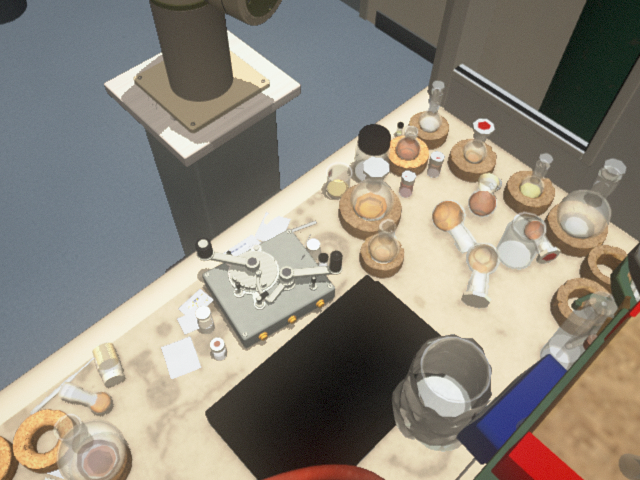

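Top: block around (337,238), isolator pivot ~(329,226) with grip ~(299,200), selector pivot ~(342,251) with grip ~(365,284). Next I'll enlarge both views.

```bash
python3 - <<'E'
import pickle,cv2
from h import *
t=pickle.load(open('top.pkl','rb'));s=pickle.load(open('side.pkl','rb'))
a=cv2.resize(t['im'][180:305,260:420],None,fx=5,fy=4.8*5/4.8*1.0 if 0 else 4.8,interpolation=cv2.INTER_CUBIC)
a=cv2.resize(t['im'][185:305,260:420],(800,600),interpolation=cv2.INTER_CUBIC)
b=cv2.resize(s['im'][225:345,190:350],(800,600),interpolation=cv2.INTER_CUBIC)
cv2.imwrite('pics/tc.png',a[:,:,::-1]);cv2.imwrite('pics/sc.png',b[:,:,::-1])
E
```

```text
(no output)
```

View pics/tc.png

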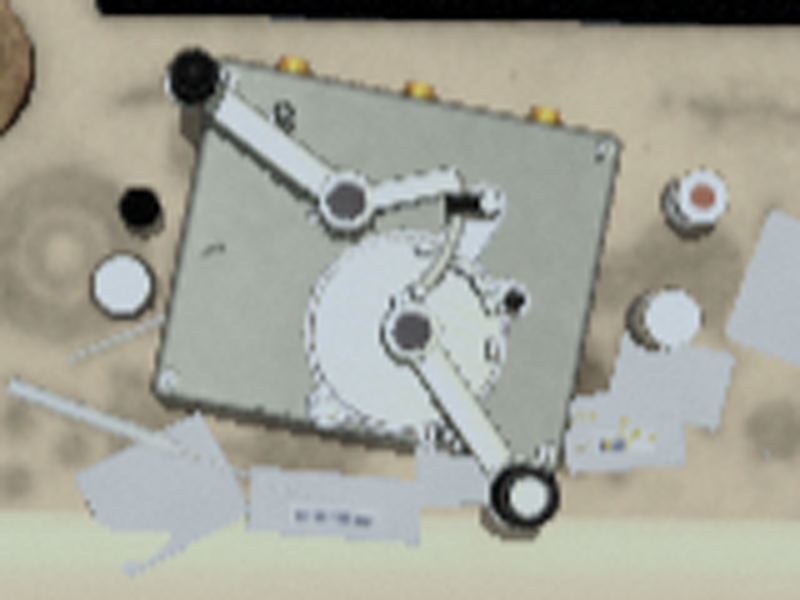

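View pics/sc.png

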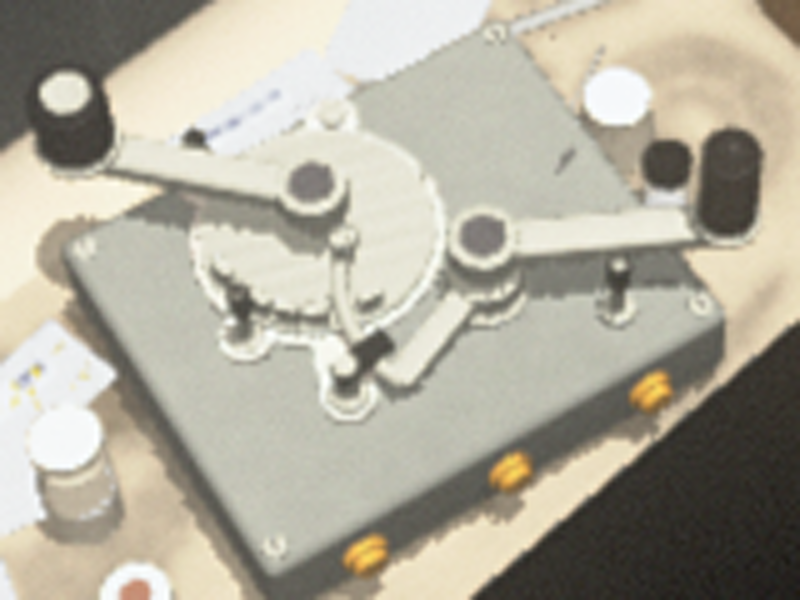

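Top crop (×5, offset 260,185): isolator pivot (347,203), grip top (192,73); selector pivot (410,331), grip top (527,497); block corners about (620,135), (158,395). Side crop (×5, offset 190,225): isolator pivot (482,233), grip (735,145); selector pivot (312,183), grip top (65,90).

```bash
python3 - <<'E'
import pickle
from h import *
t=pickle.load(open('top.pkl','rb'));s=pickle.load(open('side.pkl','rb'))
T=lambda x,y:(260+x/5,185+y/5)
S=lambda x,y:(190+x/5,225+y/5)
pts={'ip':((347,203),(482,233),.082),'ig':((192,73),(735,145),.118),'sp':((410,331),(312,183),.082),'sg':((527,497),(65,90),.106)}
P={}
for k,(a,b,z) in pts.items():
    p=at(t,*T(*a),z);q=at(s,*S(*b),z);P[k]=(p+q)/2
    o1,d1=ray(t,*T(*a));o2,d2=ray(s,*S(*b))
    A=np.stack([d1,-d2],1);l=np.linalg.lstsq(A,o2-o1,rcond=None)[0]
    print(k,p.round(4),q.round(4),'tri',((o1+l[0]*d1+o2+l[1]*d2)/2).round(4))
f=lambda d:(np.hypot(*d[:2]),np.arctan2(d[1],d[0]))
print('iso',f(P['ig']-P['ip']),'sel',f(P['sg']-P['sp']),'ip-sp',f(P['sp']-P['ip']))
c=[at(t,*T(*a),.045) for a in((222,57),(620,135),(560,468),(158,395))]
for i in range(4):print(c[i].round(4),f(c[i]-c[i-1]))
print('ctr',np.mean(c,0))
for n,a,z in(('smallv',(140,208),.034),('septum',(122,285),.03),('vw',(700,198),.043),('tall',(668,318),.058)):print(n,at(t,*T(*a),z).round(4))
print('jar',at(t,182,270,.106),'beaker?',at(t,221,277,.056))
E
```

```text
ip [ 0.5241 -0.2205  0.082 ] [ 0.5288 -0.2207  0.082 ] tri [ 0.5253 -0.2198  0.0766]
ig [ 0.5729 -0.1558  0.118 ] [ 0.576  -0.1545  0.118 ] tri [ 0.5742 -0.1548  0.1161]
sp [ 0.472 -0.247  0.082] [ 0.4769 -0.2484  0.082 ] tri [ 0.4727 -0.2468  0.0752]
sg [ 0.4057 -0.2927  0.106 ] [ 0.4082 -0.292   0.106 ] tri [ 0.4062 -0.2921  0.104 ]
iso (np.float64(0.08115840125406064), np.float64(0.9379404115663934)) sel (np.float64(0.08091633944156136), np.float64(-2.557240279899639)) ip-sp (np.float64(0.05864741595369864), np.float64(-2.6612225692556466))
[ 0.5871 -0.1693  0.045 ] (np.float64(0.14502407318496688), np.float64(-0.17261571098794853))
[ 0.5568 -0.3381  0.045 ] (np.float64(0.1715809775979439), np.float64(-1.7486377634784556))
[ 0.4159 -0.314   0.045 ] (np.float64(0.142973058581731), np.float64(2.9716296878341457))
[ 0.4443 -0.1444  0.045 ] (np.float64(0.17196178359703856), np.float64(1.404896615564697))
ctr [ 0.50101185 -0.24142763  0.045     ]
smallv [ 0.5234 -0.1356  0.034 ]
septum [ 0.4907 -0.1284  0.03  ]
vw [ 0.5307 -0.3727  0.043 ]
tall [ 0.4794 -0.357   0.058 ]
jar [0.42967719 0.07382474 0.106     ] beaker? [0.41541012 0.00164064 0.056     ]
```

```bash
cat >> h.py <<'E'
def plan(*wps):
    """wps: (x,y,z,yaw of tool y). prints relative rows from present measured pose"""
    s=read_state();M=R.from_rotvec(s['orientation']).as_matrix();p=s['tool_pos']
    y0=np.arctan2(M[1,1],M[0,1])
    print('t',round(s['t'],2),'pos',p.round(4),'yaw',round(y0,3),'F',s['force'].round(1),'op',round(s['opening'],4),'tilt',M[:,2].round(3))
    for w in wps:
        d=M.T@(np.array(w[:3])-p)*100
        a=-np.degrees((w[3]-y0+np.pi/2)%np.pi-np.pi/2)
        print(*d.round(2),round(a,1),sep=', ')
IP=np.array([.526,-.2202]);SP=np.array([.4740,-.2474])
def arc(P,th,z,r=.08): return (P[0]+r*np.cos(th),P[1]+r*np.sin(th),z,th+np.pi/2)
E
python3 -c "
from h import *
plan(arc(IP,.938,.2),arc(IP,.938,.088))"
```

```text
t 0.1 pos [ 0.1668 -0.5759  0.2177] yaw -1.289 F [ 0.5  0.4 -0.4] op 0.0931 tilt [-0.     0.002 -1.   ]
50.73, -29.05, 1.82, -37.6
50.73, -29.03, 13.02, -37.6
```

Request:
play_rows --targets '[50.7, -29.05, 1.8, -37.6, 50.7, -29.05, 1.8, -37.6, 50.7, -29.05, 1.8, -37.6, 50.7, -29.05, 1.8, -37.6, 50.7, -29.05, 1.8, -37.6, 50.7, -29.05, 1.8, -37.6, 50.7, -29.05, 1.8, -37.6, 50.7, -29.05, 1.8, -37.6]' --grip 5

```text
t: 0.77
tool_pos: [0.3993, -0.335, 0.2081]
orientation: [-2.802, -1.42, 0.0]
force: [0.6, -0.2, 1.1]
opening: 0.0506
gripper_force: 0.0
```

```bash
python3 -c "
from h import *
plan(arc(IP,.938,.2),arc(IP,.938,.088))"
```

```text
t 0.77 pos [ 0.3993 -0.335   0.2081] yaw -0.633 F [ 0.6 -0.2  1.1] op 0.0506 tilt [-0.  0. -1.]
24.75, 3.43, 0.81, 0.0
24.75, 3.43, 12.01, 0.0
```

Request:
play_rows --targets '[24.5, 3.4, 0.8, 0, 24.5, 3.4, 0.8, 0, 24.5, 3.4, 0.8, 0, 24.5, 3.4, 0.8, 0, 24.5, 3.4, 0.8, 0, 24.5, 3.4, 0.8, 0, 24.5, 3.4, 0.8, 0, 24.5, 3.4, 0.8, 0]'

```text
t: 1.43
tool_pos: [0.5714, -0.1573, 0.1993]
orientation: [-2.799, -1.425, 0.002]
force: [0.1, -0.5, 0.6]
opening: 0.05
gripper_force: 0.0
```

```bash
python3 -c "
from h import *
import pickle
plan(arc(IP,.938,.2),arc(IP,.938,.088))
c=cam('wrist');pickle.dump(c,open('w.pkl','wb'));cv2.imwrite('pics/w.png',c['im'][:,:,::-1])
print(px(c,(*IP,.08)),px(c,arc(IP,.938,.12)[:3]),px(c,(*SP,.08)),px(c,(.4075,-.2925,.106)))"
```

```text
t 1.43 pos [ 0.5714 -0.1573  0.1993] yaw -0.629 F [ 0.1 -0.5  0.6] op 0.05 tilt [-0.002  0.001 -1.   ]
0.25, 0.06, -0.07, 0.2
0.25, 0.08, 11.13, 0.2
(np.float64(314.9637569147943), np.float64(330.36787352257136)) (np.float64(315.49911387078953), np.float64(244.40189179427267)) (np.float64(282.86550115751334), np.float64(389.46510481108055)) (np.float64(247.97462110613952), np.float64(492.46290747776663))
```

View pics/w.png

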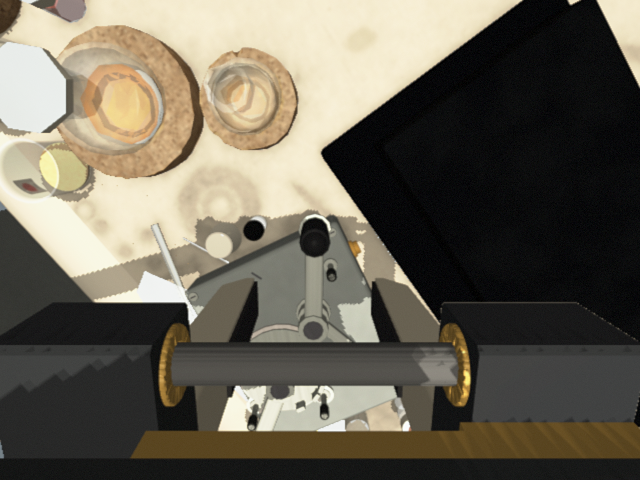

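Wrist: isolator grip top at (315,236), pivot at (313,330), as predicted; grip centred between fingers. Descend.

Request:
play_rows --targets '[0.25, 0, 3, 0, 0.25, 0, 6, 0, 0.25, 0, 9, 0, 0.25, 0, 11.1, 0, 0.25, 0, 11.1, 0, 0.25, 0, 11.1, 0]' --grip 4

```text
t: 1.98
tool_pos: [0.5704, -0.1582, 0.0884]
orientation: [-2.802, -1.416, 0.004]
force: [-0.4, 0.9, -0.6]
opening: 0.0399
gripper_force: 0.0
```

```bash
python3 -c "
from h import *
plan(*[arc(IP,t,.088) for t in (1.1,1.2,1.3,1.4,1.5)])"
```

```text
t 1.98 pos [ 0.5704 -0.1582  0.0884] yaw -0.635 F [-0.4  0.9 -0.6] op 0.0399 tilt [-0.003  0.001 -1.   ]
0.27, -1.2, 0.04, -9.4
0.1, -1.99, 0.04, -15.1
-0.14, -2.75, 0.05, -20.8
-0.47, -3.48, 0.05, -26.6
-0.86, -4.18, 0.05, -32.3
```

Request:
play_rows --targets '[0.3, -0.6, 0, -4, 0.27, -1.2, 0, -9.4, 0.1, -2, 0, -15, -0.14, -2.75, 0, -21, -0.3, -3.1, 0, -24, -0.47, -3.5, 0, -26.6, -0.47, -3.5, 0, -26.6, -0.47, -3.5, 0, -26.6]' --grip 2.8

```text
t: 2.65
tool_pos: [0.5426, -0.1415, 0.0921]
orientation: [2.4, 2.022, 0.003]
force: [1.0, -0.2, 0.3]
opening: 0.0281
gripper_force: 0.6
```

```bash
python3 -c "
from h import *
plan(*[arc(IP,t,.088) for t in (1.45,1.5,1.54,1.58,1.6,1.62)])"
```

```text
t 2.65 pos [ 0.5426 -0.1415  0.0921] yaw -0.171 F [ 1.  -0.2  0.3] op 0.0281 tilt [ 0.004 -0.002 -1.   ]
-0.04, -0.7, 0.4, -2.9
-0.07, -1.1, 0.4, -5.7
-0.11, -1.42, 0.4, -8.0
-0.16, -1.73, 0.4, -10.3
-0.19, -1.89, 0.4, -11.5
-0.23, -2.05, 0.4, -12.6
```

Request:
play_rows --targets '[-0.04, -0.7, 0.4, -2.9, -0.07, -1.1, 0.4, -5.7, -0.11, -1.42, 0.4, -8, -0.15, -1.7, 0.4, -10, -0.2, -1.9, 0.4, -11.5, -0.23, -2.05, 0.4, -12.6, -0.23, -2.05, 0.4, -12.6, -0.23, -2.05, 0.4, -12.6]'

```text
t: 3.32
tool_pos: [0.5215, -0.1398, 0.0864]
orientation: [2.164, 2.275, 0.001]
force: [2.9, -0.9, 2.3]
opening: 0.0282
gripper_force: 1.2
```

```bash
python3 -c "
from h import *
plan(*[arc(IP,t,.088) for t in (1.64,1.66,1.68,1.7,1.72,1.74,1.76,1.78)])"
```

```text
t 3.32 pos [ 0.5215 -0.1398  0.0864] yaw 0.05 F [ 2.9 -0.9  2.3] op 0.0282 tilt [ 0.002 -0.001 -1.   ]
-0.05, -0.11, -0.16, -1.1
-0.06, -0.27, -0.16, -2.3
-0.06, -0.43, -0.16, -3.4
-0.08, -0.59, -0.16, -4.6
-0.09, -0.75, -0.16, -5.7
-0.11, -0.91, -0.16, -6.8
-0.13, -1.07, -0.16, -8.0
-0.15, -1.22, -0.16, -9.1
```

Request:
play_rows --targets '[-0.05, -0.15, -0.16, -1.1, -0.06, -0.3, -0.16, -2.3, -0.06, -0.3, -0.16, -2.3]'

```text
t: 3.57
tool_pos: [0.5176, -0.1402, 0.0871]
orientation: [-2.116, -2.322, 0.0]
force: [1.6, 0.4, 1.2]
opening: 0.0281
gripper_force: 0.8
```

Request:
play_rows --targets '[-0.01, -0.15, 0, -1.1, -0.02, -0.3, 0, -2.3, -0.02, -0.3, 0, -2.3]'

```text
t: 3.82
tool_pos: [0.5146, -0.1406, 0.0871]
orientation: [2.068, 2.365, 0.0]
force: [2.4, 0.7, 0.9]
opening: 0.0281
gripper_force: 1.0
```

Request:
play_rows --targets '[-0.01, -0.13, 0, -1, -0.02, -0.25, 0, -2, -0.02, -0.25, 0, -2]'

```text
t: 4.07
tool_pos: [0.5131, -0.141, 0.0871]
orientation: [2.026, 2.399, 0.002]
force: [7.9, 0.3, -2.0]
opening: 0.0283
gripper_force: 3.5
```

Request:
play_rows --targets '[-0.01, -0.12, 0, -1, -0.02, -0.2, 0, -1.5, -0.02, -0.2, 0, -1.5]'

```text
t: 4.32
tool_pos: [0.512, -0.1414, 0.0872]
orientation: [1.994, 2.424, 0.004]
force: [12.6, 0.0, -4.4]
opening: 0.0282
gripper_force: 6.0
```

Far stop felt (force rising to 12.6 N). Let go and lift.

Request:
play_rows --targets '[0, 0.2, 0, 0, 0, 0.5, 0, 0, 0, 0.5, 0, 0, 0, 0.5, 0, 0, 0, 0.5, -4, 0, 0, 0.5, -8, 0, 0, 0.5, -8, 0, 0, 0.5, -8, 0]' --grip 4.4

```text
t: 4.98
tool_pos: [0.517, -0.1414, 0.1702]
orientation: [1.994, 2.421, 0.003]
force: [0.0, 0.4, -1.0]
opening: 0.0441
gripper_force: 0.0
```

```bash
python3 -c "
from h import *
import pickle
c=cam('top');pickle.dump(c,open('t2.pkl','wb'))
a=cv2.resize(c['im'][185:305,260:420],(800,600),interpolation=cv2.INTER_CUBIC);cv2.imwrite('pics/t2.png',a[:,:,::-1])
plan(arc(SP,-2.557,.16),arc(SP,-2.557,.085))"
```

```text
t 5.03 pos [ 0.5157 -0.1409  0.1678] yaw 0.193 F [-0.4 -0.1 -0.3] op 0.044 tilt [ 0.002 -0.001 -1.   ]
-12.71, -13.53, 0.78, 67.6
-12.7, -13.54, 8.28, 67.6
```

View pics/t2.png

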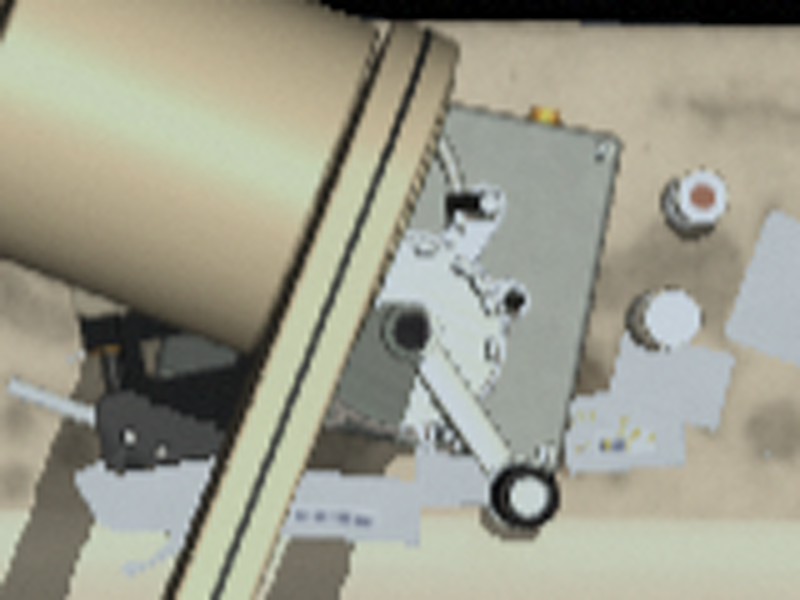

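Rod is withdrawn to the rubber bar at (465,203), and the glassware is undisturbed. To the selector.

Request:
play_rows --targets '[-12.7, -13.5, 0.5, 67.6, -12.7, -13.5, 0.5, 67.6, -12.7, -13.5, 0.5, 67.6, -12.7, -13.5, 0.5, 67.6, -12.7, -13.5, 0.5, 67.6, -12.7, -13.5, 0.5, 67.6, -12.7, -13.5, 0.5, 67.6, -12.7, -13.5, 0.5, 67.6]' --grip 5

```text
t: 5.7
tool_pos: [0.4054, -0.2908, 0.1596]
orientation: [-2.917, -1.158, 0.003]
force: [-0.4, 0.7, 0.4]
opening: 0.0503
gripper_force: 0.0
```

```bash
python3 -c "
from h import *
plan(arc(SP,-2.557,.16),arc(SP,-2.557,.085))"
```

```text
t 5.7 pos [ 0.4054 -0.2908  0.1596] yaw -0.815 F [-0.4  0.7  0.4] op 0.0503 tilt [-0.003  0.003 -1.   ]
0.09, 0.19, -0.04, 9.8
0.09, 0.22, 7.46, 9.8
```

Request:
play_rows --targets '[0.1, 0.2, 0, 7, 0.1, 0.2, 0, 10, 0.1, 0.2, 2, 10, 0.1, 0.2, 4, 10, 0.1, 0.2, 6, 10, 0.1, 0.2, 7.4, 10, 0.1, 0.2, 7.4, 10, 0.1, 0.2, 7.4, 10]'

```text
t: 6.37
tool_pos: [0.4075, -0.2905, 0.0857]
orientation: [-3.002, -0.911, 0.004]
force: [-0.6, -0.5, 0.7]
opening: 0.05
gripper_force: 0.0
```

Request:
play_rows --targets '[0, 0, 0, 0, 0, 0, 0, 0, 0, 0, 0, 0]' --grip 3.4

```text
t: 6.62
tool_pos: [0.4098, -0.2924, 0.0891]
orientation: [3.005, 0.912, 0.002]
force: [0.2, -1.3, 0.2]
opening: 0.036
gripper_force: 0.0
```

```bash
python3 -c "
from h import *
plan(*[arc(SP,-2.557+t,.084) for t in (0.05,.1,.15,.2,.3,.4,.5)])"
```

```text
t 6.62 pos [ 0.4098 -0.2924  0.0891] yaw -0.982 F [ 0.2 -1.3  0.2] op 0.036 tilt [ 0.001 -0.001 -1.   ]
-0.15, 0.18, 0.52, -2.6
-0.13, 0.58, 0.52, -5.5
-0.08, 0.98, 0.52, -8.3
-0.01, 1.38, 0.52, -11.2
0.18, 2.15, 0.52, -16.9
0.45, 2.9, 0.52, -22.7
0.8, 3.62, 0.52, -28.4
```

Request:
play_rows --targets '[-0.15, 0.2, 0.4, -2.6, -0.14, 0.4, 0.4, -4, -0.13, 0.6, 0.4, -5.5, -0.1, 0.8, 0.4, -7, -0.08, 1, 0.4, -8.3, -0.08, 1, 0.4, -8.3]'

```text
t: 7.12
tool_pos: [0.4144, -0.3008, 0.0844]
orientation: [2.931, 1.129, 0.001]
force: [-0.2, 1.6, 0.5]
opening: 0.0341
gripper_force: 0.6
```

```bash
python3 -c "
from h import *
plan(*[arc(SP,-2.557+t,.084) for t in (.22,.3,.36,.43,.5,.56)])"
```

```text
t 7.12 pos [ 0.4144 -0.3008  0.0844] yaw -0.836 F [-0.2  1.6  0.5] op 0.0341 tilt [ 0. -0. -1.]
0.02, 0.6, 0.04, -4.0
0.09, 1.23, 0.04, -8.6
0.18, 1.71, 0.04, -12.0
0.31, 2.25, 0.04, -16.0
0.49, 2.78, 0.04, -20.0
0.66, 3.23, 0.04, -23.5
```

Turning freely (1.6 N).

Request:
play_rows --targets '[0.02, 0.6, 0, -4, 0.09, 1.2, 0, -8.6, 0.18, 1.7, 0, -12, 0.31, 2.25, 0, -16, 0.49, 2.8, 0, -20, 0.66, 3.2, 0, -23.5, 0.66, 3.2, 0, -23.5]'

```text
t: 7.7
tool_pos: [0.441, -0.3203, 0.0843]
orientation: [2.639, 1.703, 0.0]
force: [-0.4, 0.6, -0.4]
opening: 0.0339
gripper_force: 0.0
```

```bash
python3 -c "
from h import *
plan(*[arc(SP,-2.557+t,.084) for t in (.62,.68,.74,.8,.86,.92,.96)])"
```

```text
t 7.7 pos [ 0.441  -0.3203  0.0843] yaw -0.424 F [-0.4  0.6 -0.4] op 0.0339 tilt [ 0.    -0.001 -1.   ]
0.02, 0.47, 0.03, -3.3
0.06, 0.95, 0.03, -6.8
0.13, 1.42, 0.03, -10.2
0.23, 1.89, 0.03, -13.6
0.36, 2.36, 0.03, -17.1
0.51, 2.81, 0.03, -20.5
0.63, 3.11, 0.03, -22.8
```

Request:
play_rows --targets '[0.02, 0.47, 0, -3.3, 0.06, 0.95, 0, -6.8, 0.13, 1.4, 0, -10, 0.23, 1.9, 0, -13.6, 0.36, 2.35, 0, -17, 0.5, 2.75, 0, -20.5, 0.5, 2.75, 0, -20.5, 0.5, 2.75, 0, -20.5]'

```text
t: 8.37
tool_pos: [0.4677, -0.3271, 0.0843]
orientation: [2.3, 2.139, -0.0]
force: [-0.2, 0.2, -0.8]
opening: 0.0342
gripper_force: 0.0
```

```bash
python3 -c "
from h import *
plan(*[arc(SP,-2.557+t,.084) for t in (.92,.96,1,1.05,1.1,1.15)])"
```

```text
t 8.37 pos [ 0.4677 -0.3271  0.0843] yaw -0.072 F [-0.2  0.2 -0.8] op 0.0342 tilt [ 0.001 -0.001 -1.   ]
-0.01, 0.1, 0.03, -0.3
0.0, 0.42, 0.03, -2.6
0.02, 0.74, 0.03, -4.9
0.07, 1.14, 0.03, -7.8
0.13, 1.53, 0.03, -10.7
0.21, 1.92, 0.03, -13.5
```

Request:
play_rows --targets '[0, 0.2, 0, -1, 0, 0.4, 0, -2.6, 0.01, 0.6, 0, -4, 0.02, 0.8, 0, -5, 0.02, 0.8, 0, -5]'

```text
t: 8.78
tool_pos: [0.4758, -0.3273, 0.0842]
orientation: [2.2, 2.242, -0.0]
force: [-1.3, -1.2, 0.8]
opening: 0.0344
gripper_force: 0.6
```

Request:
play_rows --targets '[0, 0.15, 0, -1, 0.02, 0.3, 0, -2, 0.02, 0.3, 0, -2]'

```text
t: 9.03
tool_pos: [0.4787, -0.3272, 0.0841]
orientation: [2.16, 2.281, -0.0]
force: [-2.6, -0.7, 0.5]
opening: 0.0339
gripper_force: 0.8
```

Request:
play_rows --targets '[0, 0.15, 0, -1, 0.02, 0.3, 0, -2, 0.02, 0.3, 0, -2]'

```text
t: 9.28
tool_pos: [0.4818, -0.3267, 0.084]
orientation: [2.119, 2.319, -0.0]
force: [-0.8, -0.4, 2.0]
opening: 0.0341
gripper_force: 0.8
```

Request:
play_rows --targets '[0, 0.1, 0, -1, 0.02, 0.2, 0, -1.5, 0.02, 0.2, 0, -1.5]'

```text
t: 9.53
tool_pos: [0.483, -0.3264, 0.084]
orientation: [-2.089, -2.346, 0.001]
force: [-5.0, -2.2, 2.7]
opening: 0.0342
gripper_force: 2.7
```

Request:
play_rows --targets '[0, 0.1, 0, -0.5, 0, 0.15, 0, -1, 0, 0.15, 0, -1]'

```text
t: 9.78
tool_pos: [0.4838, -0.3262, 0.0839]
orientation: [-2.068, -2.362, 0.002]
force: [-8.6, -1.7, 5.8]
opening: 0.0341
gripper_force: 4.4
```

Selector stop felt. Back off and lift; look.

Request:
play_rows --targets '[0, -0.25, 0, 0, 0, -0.5, 0, 0, 0, -0.5, 0, 0, 0, -0.5, 0, 0, 0, -0.5, -4, 0, 0, -0.5, -8, 0, 0, -0.5, -8, 0, 0, -0.5, -8, 0]' --grip 4.4

```text
t: 10.45
tool_pos: [0.4823, -0.3281, 0.1679]
orientation: [2.065, 2.358, 0.001]
force: [-0.2, -0.3, 0.3]
opening: 0.044
gripper_force: 0.0
```

```bash
python3 -c "
from h import *
c=cam('side')
a=cv2.resize(c['im'][225:345,190:350],(800,600),interpolation=cv2.INTER_CUBIC);cv2.imwrite('pics/s3.png',a[:,:,::-1])
plan(arc(IP,1.69,.16),arc(IP,1.69,.088))"
```

```text
t 10.5 pos [ 0.481  -0.3272  0.1654] yaw 0.132 F [-0.4  0.1 -1. ] op 0.044 tilt [ 0.003 -0.002 -1.   ]
18.01, 5.97, 0.52, 0.7
18.03, 5.95, 7.72, 0.7
```

View pics/s3.png

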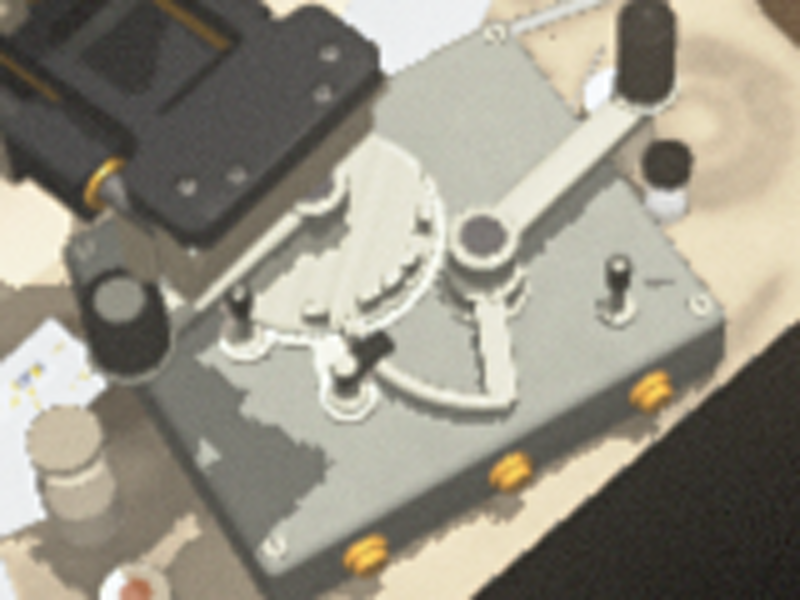

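Selector arm lies against post 2 (240,310), the isolator is still off (grip at (647,40)), and the vials are standing. Now back to the isolator.

Request:
play_rows --targets '[18, 6, 0.5, 0.7, 18, 6, 0.5, 0.7, 18, 6, 0.5, 0.7, 18, 6, 0.5, 0.7, 18, 6, 0.5, 0.7, 18, 6, 0.5, 0.7, 18, 6, 0.5, 0.7]' --grip 5

```text
t: 11.08
tool_pos: [0.5152, -0.1387, 0.1573]
orientation: [-2.08, -2.352, 0.002]
force: [-1.1, 0.1, 0.1]
opening: 0.0497
gripper_force: 0.0
```

```bash
python3 -c "
from h import *
plan(arc(IP,1.69,.16),arc(IP,1.69,.088))"
```

```text
t 11.08 pos [ 0.5152 -0.1387  0.1573] yaw 0.123 F [-1.1  0.1  0.1] op 0.0497 tilt [-0.002  0.001 -1.   ]
-0.22, 0.11, -0.27, 0.2
-0.23, 0.12, 6.93, 0.2
```

Request:
play_rows --targets '[-0.1, 0.1, 2, 0, -0.1, 0.1, 4, 0, -0.1, 0.1, 6, 0, -0.1, 0.1, 6.9, 0, -0.1, 0.1, 6.9, 0, -0.1, 0.1, 6.9, 0]'

```text
t: 11.58
tool_pos: [0.5163, -0.1419, 0.0895]
orientation: [-2.085, -2.348, 0.001]
force: [-0.1, -0.7, 0.2]
opening: 0.05
gripper_force: 0.0
```

Request:
play_rows --targets '[0, 0, 0, 0, 0, 0, 0, 0, 0, 0, 0, 0, 0, 0, 0, 0]' --grip 2.8

```text
t: 11.92
tool_pos: [0.5176, -0.1415, 0.091]
orientation: [2.084, 2.349, 0.001]
force: [-0.4, -0.7, -0.5]
opening: 0.0298
gripper_force: 0.0
```

```bash
python3 -c "
from h import *
plan(*[arc(IP,t,.088) for t in (1.64,1.6,1.55,1.5,1.45,1.4,1.35)])"
```

```text
t 11.92 pos [ 0.5176 -0.1415  0.091 ] yaw 0.12 F [-0.4 -0.7 -0.5] op 0.0298 tilt [ 0.002 -0.001 -1.   ]
0.07, 0.3, 0.3, 2.9
0.05, 0.62, 0.3, 5.2
0.0, 1.02, 0.3, 8.0
-0.06, 1.41, 0.3, 10.9
-0.15, 1.8, 0.3, 13.8
-0.25, 2.19, 0.3, 16.6
-0.38, 2.57, 0.3, 19.5
```

Request:
play_rows --targets '[0.07, 0.3, 0.2, 2.9, 0.05, 0.6, 0.2, 5, 0, 1, 0.2, 8, -0.05, 1.4, 0.2, 11, -0.05, 1.4, 0.2, 11]'

```text
t: 12.33
tool_pos: [0.5313, -0.14, 0.0883]
orientation: [2.303, 2.137, 0.0]
force: [-0.2, -0.3, 0.3]
opening: 0.0281
gripper_force: 0.0
```

```bash
python3 -c "
from h import *
plan(*[arc(IP,t,.088) for t in (1.45,1.4,1.35,1.3,1.25,1.2,1.15)])"
```

```text
t 12.33 pos [ 0.5313 -0.14    0.0883] yaw -0.075 F [-0.2 -0.3  0.3] op 0.0281 tilt [ 0. -0. -1.]
-0.04, 0.44, 0.03, 2.6
-0.07, 0.84, 0.03, 5.5
-0.12, 1.23, 0.03, 8.4
-0.19, 1.63, 0.03, 11.2
-0.27, 2.02, 0.03, 14.1
-0.38, 2.4, 0.03, 17.0
-0.51, 2.78, 0.03, 19.8
```

Request:
play_rows --targets '[-0.02, 0.2, 0, 1.3, -0.04, 0.44, 0, 2.6, -0.05, 0.64, 0, 4, -0.07, 0.84, 0, 5.5, -0.07, 0.84, 0, 5.5]'

```text
t: 12.75
tool_pos: [0.5395, -0.1412, 0.0881]
orientation: [-2.402, -2.025, -0.001]
force: [-0.9, 0.9, 0.2]
opening: 0.0279
gripper_force: 0.4
```

Request:
play_rows --targets '[-0.02, 0.2, 0, 1.3, -0.04, 0.44, 0, 2.6, -0.05, 0.64, 0, 4, -0.1, 0.84, 0, 5.5, -0.1, 0.84, 0, 5.5]'

```text
t: 13.17
tool_pos: [0.5477, -0.1437, 0.0879]
orientation: [2.497, 1.907, 0.0]
force: [-0.7, 1.1, -0.5]
opening: 0.0279
gripper_force: 0.5
```

```bash
python3 -c "
from h import *
plan(*[arc(IP,t,.088) for t in (1.25,1.2,1.15,1.1,1.05,1.,.95)])"
```

```text
t 13.17 pos [ 0.5477 -0.1437  0.0879] yaw -0.267 F [-0.7  1.1 -0.5] op 0.0279 tilt [ 0.  0. -1.]
0.04, 0.36, -0.01, 3.1
0.01, 0.75, -0.01, 6.0
-0.04, 1.15, -0.01, 8.8
-0.11, 1.54, -0.01, 11.7
-0.2, 1.93, -0.01, 14.6
-0.31, 2.32, -0.01, 17.4
-0.44, 2.7, -0.01, 20.3
```

Request:
play_rows --targets '[0.03, 0.36, 0, 3, 0.01, 0.75, 0, 6, -0.04, 1.15, 0, 8.8, -0.11, 1.54, 0, 11.7, -0.11, 1.54, 0, 11.7, -0.11, 1.54, 0, 11.7]'

```text
t: 13.67
tool_pos: [0.5623, -0.1491, 0.088]
orientation: [2.675, 1.647, 0.001]
force: [0.5, 0.3, -0.3]
opening: 0.0277
gripper_force: 0.0
```

```bash
python3 -c "
from h import *
plan(*[arc(IP,t,.088) for t in (1.05,1.,.98,.96,.94,.9,.87,.85,.83)])"
```

```text
t 13.67 pos [ 0.5623 -0.1491  0.088 ] yaw -0.467 F [ 0.5  0.3 -0.3] op 0.0277 tilt [ 0.001 -0.    -1.   ]
0.01, 0.39, 0.0, 3.1
-0.02, 0.78, 0.0, 5.9
-0.04, 0.94, 0.0, 7.1
-0.06, 1.1, 0.0, 8.2
-0.09, 1.26, 0.0, 9.4
-0.15, 1.58, 0.0, 11.7
-0.2, 1.81, 0.0, 13.4
-0.24, 1.96, 0.0, 14.5
-0.28, 2.12, 0.0, 15.7
```

Request:
play_rows --targets '[0.01, 0.2, 0, 1.5, 0.01, 0.4, 0, 3, 0, 0.6, 0, 4.5, -0.02, 0.8, 0, 6, -0.04, 0.94, 0, 7.1, -0.04, 0.94, 0, 7.1]'

```text
t: 14.17
tool_pos: [0.5701, -0.1536, 0.0879]
orientation: [2.773, 1.476, -0.0]
force: [-1.8, -0.3, 0.5]
opening: 0.0283
gripper_force: 0.5
```

Request:
play_rows --targets '[0, 0.16, 0, 1.2, -0.02, 0.32, 0, 2.3, -0.02, 0.32, 0, 2.3]'

```text
t: 14.42
tool_pos: [0.5728, -0.1554, 0.0879]
orientation: [-2.803, -1.418, -0.0]
force: [-1.6, 0.5, 0.2]
opening: 0.028
gripper_force: 0.7
```

Request:
play_rows --targets '[0, 0.15, 0, 1.2, -0.02, 0.28, 0, 2, -0.02, 0.28, 0, 2]'

```text
t: 14.67
tool_pos: [0.5751, -0.1571, 0.0879]
orientation: [-2.827, -1.369, -0.001]
force: [-1.2, 0.8, -1.0]
opening: 0.0277
gripper_force: 0.7
```

Request:
play_rows --targets '[0, 0.15, 0, 1.2, -0.02, 0.25, 0, 2, -0.02, 0.25, 0, 2]'

```text
t: 14.92
tool_pos: [0.5769, -0.1588, 0.0879]
orientation: [-2.851, -1.319, -0.001]
force: [-1.7, 2.8, 0.1]
opening: 0.028
gripper_force: 0.8
```

Request:
play_rows --targets '[0, 0.1, 0, 1, -0.02, 0.2, 0, 1.5, -0.02, 0.2, 0, 1.5]'

```text
t: 15.17
tool_pos: [0.5783, -0.1602, 0.088]
orientation: [-2.868, -1.283, -0.001]
force: [-1.1, 2.2, -0.5]
opening: 0.028
gripper_force: 1.1
```

Request:
play_rows --targets '[0, 0.1, 0, 1, -0.02, 0.2, 0, 1.5, -0.02, 0.2, 0, 1.5]'

```text
t: 15.42
tool_pos: [0.5795, -0.1615, 0.088]
orientation: [-2.884, -1.245, -0.0]
force: [-0.8, 4.5, 0.4]
opening: 0.0283
gripper_force: 1.9
```

Request:
play_rows --targets '[0, 0.1, 0, 1, -0.02, 0.15, 0, 1, -0.02, 0.15, 0, 1]'

```text
t: 15.67
tool_pos: [0.58, -0.1621, 0.0879]
orientation: [-2.893, -1.22, 0.001]
force: [-3.4, 7.8, 2.2]
opening: 0.028
gripper_force: 3.7
```

First stop felt (~8.5 N at the expected angle). Release and lift.

Request:
play_rows --targets '[0, -0.25, 0, 0, 0, -0.45, 0, 0, 0, -0.45, 0, 0, 0, -0.45, 0, 0, 0, -0.45, -4, 0, 0, -0.45, -8, 0, 0, -0.45, -12, 0, 0, -0.45, -12, 0]' --grip 4.4

```text
t: 16.33
tool_pos: [0.5816, -0.1618, 0.2187]
orientation: [2.885, 1.217, 0.017]
force: [1.5, -0.1, 2.0]
opening: 0.0444
gripper_force: 0.0
```

Request:
play_rows --targets '[-4, 0, 0, 0, -8, 0, 0, 0, -12, 0, 0, 0, -16, 0, 0, 0, -20, 0, 0, 0, -20, 0, 0, 0, -20, 0, 0, 0, -20, 0, 0, 0]'

```text
t: 17.0
tool_pos: [0.4379, -0.3033, 0.2081]
orientation: [2.895, 1.219, 0.001]
force: [-0.2, 0.4, -0.8]
opening: 0.0439
gripper_force: 0.0
```

```bash
python3 -c "
from h import *
c=cam('side')
a=cv2.resize(c['im'][225:345,190:350],(800,600),interpolation=cv2.INTER_CUBIC);cv2.imwrite('pics/s4.png',a[:,:,::-1])
plan()"
```

```text
t 17.05 pos [ 0.4383 -0.3027  0.208 ] yaw -0.772 F [0.1 0.4 0.5] op 0.0436 tilt [ 0.001  0.    -1.   ]
```

View pics/s4.png

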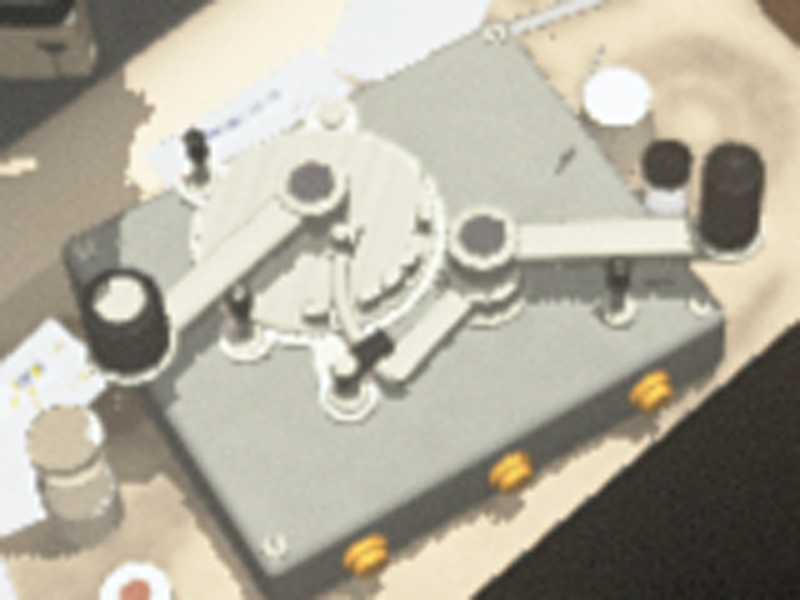

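Selector is on its second stop, the isolator arm is against its first post (615,270), and all glassware is standing.

```bash
python3 -c "
from h import *
print(workorder.close_job())"
```

```text
the job is handed in; nothing more can be done
None
```

The gas block is changed over and handed in at about 17 s: the selector is at its second stop and the isolator is back on its first stop. Peak force was about 13 N, and the vials and cap beside the block look undisturbed in the last picture; the hand-in gave no verdict.

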